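Lock the CPU cooler with its cam lever

TASK

The cooler on the motherboard is hooked onto its socket, but its clip is still loose. With a fingertip, gently push the clip's cam lever up, over to the other side and all the way down to its stop, so that the clip is tight. Only push the lever: do not lift the board or shove it about on its box, and leave the tools and other things around it where they are.

Things in the scene. Friction and masses are not known exactly. Their poses are not given: they have to be found in the camera images.
- cam_lever (a joint): Angle (rad) of the cooler's cam lever about a level axis along the board's x. 0: level, pointing along the board's -y; 1.57: straight up; 3.0: its stop, locked, pointing along the board's +y, 8 degrees above level. It starts open, leaning to -y, at 0.55 to 1.1. Stiff and self-locking: it stays wherever it is left; turning it takes about 3 N at the tab, rising to about 4 N at the stop.
- lever_tab (a point): Centre of the finger tab at the end of the lever's steel arm, 50 mm from the axis; it moves and turns with the lever. The tab is white plastic and sticks out sideways from the arm towards the board's +x: 28 mm along the axis, 6 mm thick in the direction of swing, and it covers 42 to 58 mm from the axis.
- lever_pivot (a point): Point on the lever's axis in line with the tab: the tab's centre circles it at 50 mm in the board's y-z plane. Fixed to the board, with the board's orientation (x along the axis, away from the cooler). 30 mm above the board's upper face and 23 mm out from the cooler's side, so the tab covers 9 to 37 mm from that side. Board parts beneath the swing are at most 13 mm high.
- motherboard: Black circuit board 244 x 244 x 3 mm, loose, about 1.4 kg with the cooler, flat on a black carton (270 x 340 mm, top 70 mm above the table). Origin: centre of its underside, z up, -y: edge with the metal rear sockets (30 mm high), +y: edge beyond two white memory modules (35 mm high, at y = 78 and 98 mm).
- cooler_top (a point): Centre of the top of the cooler (82 x 82 mm, sides along the board's x and y, round fan on top), 64 mm above the board's upper face, at x = -37, y = -22 mm on the board. The lever is on its +x side.
- syringe: Paste syringe, 115 mm long, 18 mm high, lying on the carton beside the board's -y edge. To be left alone. Origin under its middle.
- screwdriver: Screwdriver, 190 mm, lying on the table near the carton. To be left alone.
- pliers: Long-nosed pliers with blue grips, 150 mm, lying on the table near the carton. To be left alone.
- tie_cup: Black cup, 68 mm across, 100 mm high, with cable ties standing in it (to 130 mm). To be left alone. Origin under its middle.
- jar: White jar with a blue lid, 80 mm across, 115 mm high. To be left alone. Origin under its middle.
- solvent: White bottle, 60 mm across, 170 mm high. To be left alone. Origin under its middle.
- tape_roll: Roll of green tape, 90 mm across, 24 mm high, lying flat. To be left alone. Origin under its middle.

How it is judged:
By the outcome, as a careful person would: the job done as asked, in the order asked, and still so for the second after the job is handed in, with the robot touching nothing.
It also fails if it takes over 40 s, if anything falls off the work surface, if the arm or the gripper's body presses on something with over 40 N, if the wrist force passes 120 N, or if a joint passes its speed limit or range.

ROBOT

A 7-joint arm with a two-finger parallel gripper is mounted at the origin on the work surface. World frame = base frame: x ahead of the robot, y to its left, z up, the work surface at z = 0. Lengths are in m, angles in rad, forces in N, time in s.
With the tool pointing down it reaches from about 0.425 to 0.875 m from the base axis. Payload 4.7 kg.
Tool frame: the origin (TCP) lies where the fingers leave the gripper's body, on its centre line; the fingertips stand 70 mm ahead of it and the grasp point (between the pads) lies 51 mm ahead of it; z points along the fingers, y is the line along which they close (so a half turn about z gives the same grasp; the last joint's range is limited). The gripper opens to 87 mm and grips with 3 to 60 N. Pads are 19 mm wide; open, the fingers measure 117 mm over their backs; the gripper's body (75 mm by 190 mm) begins 51 mm behind the grasp point.
Start: joints at [1.299, 0.321, -0.07, 1.45, 0.023, 1.371, -0.057], TCP at [0.183, -0.624, 0.292] pointing down, gripper open.
Joint ranges: [-2.86, 2.86], [-0.3, 2.09], [-1.38, 1.24], [0.06, 2.45], [-1.56, 4.7], [0.09, 2.05], [-2.69, 2.69]. Speed limits (rad/s): [2.57, 2.57, 3.14, 3.14, 3.14, 3.14, 3.14].

INTERFACE

Orientations are given as a rotation vector (axis times angle).
In Python, from bench import ctrl gives the robot as it stands.
- The arm moves only by the tool drive_tool, never from a script. Its argument "motion" is a list of rows, each a list of 3 entries, a list of its own where there are three numbers: the shift along the tool's x, y, z in cm, then the turn, a rotation vector about the tool's x, y, z in degrees, then the opening, from -1 (shut) to 1 (fully open). In form: [[[x, y, z], [ax, ay, az], claw], ...]. A call has 1 to 12 rows; each row shifts and turns the commanded pose from where the row before left it, along the tool's axes as they then stand; what a row does not reach is not made up. A row lasts 1/8 s, in which the tool goes at most 62.5 mm and 10.7 degrees, less where a joint would pass 70% of its speed; a pose out of reach is approached as far as the arm can. A call with a gripper value outside its range is refused whole. The fingers move at their own pace and stop on an object; "force" is the grip in N (left out, the last holds). Time passes only in rows, so rows that do not move let the fingers close. It gives the time, the measured TCP pose, the force, the opening and the grip force at its end, in the units of the state.
- ctrl.get_state(): the state, without advancing time (a new reading comes with each control period).
- ctrl.get_image(name): name is "scene" or "top"; returns the picture (480x640x3 uint8, red, green, blue); there is no depth.
- ctrl.calibration(name): a dict with "K" (3x3 intrinsics, pixels), "origin" and "attitude" of the camera in the world. Camera axes: x right, y up, looking along -z (the intrinsics and any distortion apply to the point x, -y, -z); pixel columns grow to the right and rows downward; lengths in m; the calibration is good to about 2 mm. A picture is of the moment at which its call begins. calibration takes no time and is no camera call.
- ctrl.close_job(): hands the job in; it is judged then, once.
The state is a dict: "time": time; "joint_positions": joint angles; "qd": joint speeds; "joint_torque": joint torques, N m; "position": TCP position; "tool_rot": TCP orientation; "ft_force": force on the tool from outside, world axes, zero at the start; "torque": the same for the moment, N m; "grip_width": opening from 0.0 (shut) to 1.0 (fully open); "grip_force": force on a finger pad.
Only numpy, scipy, OpenCV 4.12 (cv2) and the standard library are available. Lean on these libraries where they do the work, as an engineer would, in place of code of your own. Each camera call takes 0.05 s, during which the arm holds its last target. There are 200 camera calls.

## Working session

There is one attempt and no reset: what is moved stays moved. The work goes in short steps, Python scripts to look and compute and a tool call to move; the robot and the scene stay as the last step left them, time stands still between calls to the robot, and variables do not carry over. Pictures are saved under pics/ and viewed, at most 10 in all, crops included, and the job is handed in when it is done.

Besides the shell and the picture viewer there is one more tool, called after "Emit:" as a command line: name --argument value ..., lists and objects as JSON in quotes. drive_tool: Moves the arm, as the interface text tells. Its arguments: {"type":"object","properties":{"motion":{"type":"array","items":{"type":"array"}},"force":{"type":"number"}},"required":["motion"]}

```bash
mkdir -p pics
python3 - <<'E'
from bench import ctrl
import cv2
for n in("scene","top"):
    cv2.imwrite(f"pics/{n}0.png",ctrl.get_image(n)[:,:,::-1]); c=ctrl.calibration(n); print(n,c)
print(ctrl.get_state())
E
```

```text
scene {'K': array([[530.231184  ,   0.        , 326.11311544],
       [  0.        , 530.231184  , 235.72852844],
       [  0.        ,   0.        ,   1.        ]]), 'origin': array([ 1.20522441, -0.49602267,  0.81004076]), 'attitude': array([0.8150703 , 0.38077473, 0.83493047])}
top {'K': array([[488.07314564,   0.        , 319.24125525],
       [  0.        , 488.07314564, 242.21486255],
       [  0.        ,   0.        ,   1.        ]]), 'origin': array([0.46897139, 0.03773593, 1.25007871]), 'attitude': array([ 0.06697479, -0.0889615 , -1.56324745])}
{'time': 0.1, 'joint_positions': array([ 1.29911482,  0.32173069, -0.07011047,  1.45153168,  0.0226044 ,
        1.37076975, -0.05688347]), 'qd': array([-0.00017273, -0.0025377 , -0.00089294, -0.00397123, -0.00108143,
       -0.00026731,  0.00220201]), 'joint_torque': array([-1.00856178e-03, -4.92572165e+01, -4.06077364e-01, -3.13399386e+01,
       -6.39944826e-02,  3.95074754e-02,  6.47679030e-05]), 'position': array([ 0.1831123 , -0.62329931,  0.29129349]), 'tool_rot': array([-3.10795538e+00, -4.47255277e-01,  5.03985175e-04]), 'ft_force': array([-0.57738839, -0.08641839, -0.63224117]), 'torque': array([ 0.01342091,  0.00141868, -0.04334518]), 'grip_force': 0.0, 'grip_width': 1.0015382775270973}
```

View pics/scene0.png

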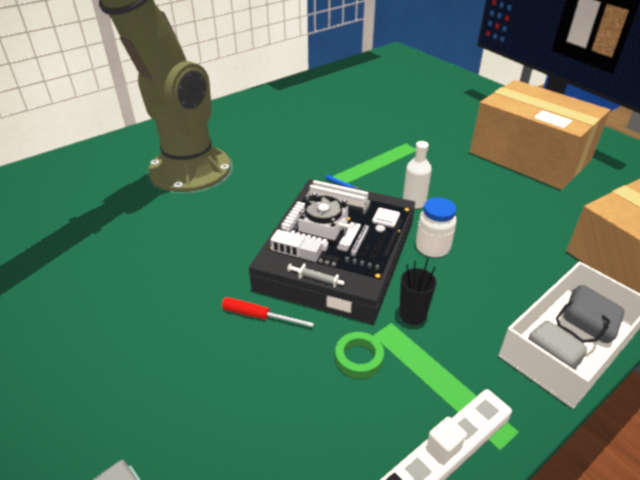

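View pics/top0.png

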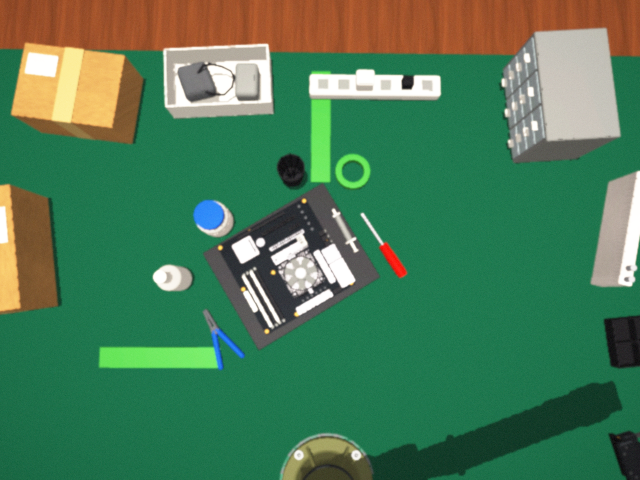

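The top view shows the board at about (290,265), with the cooler fan at (301,273), the rear sockets at (335,266) and the memory modules at (262,298). The arm base is at the bottom. I'll enlarge both views.

Run:
```python
import cv2
a=cv2.imread("pics/top0.png")[180:355,195:385]; cv2.imwrite("pics/t1.png",cv2.resize(a,None,fx=3.4,fy=3.4,interpolation=cv2.INTER_CUBIC)[:600])
a=cv2.imread("pics/scene0.png")[170:320,245:425]; cv2.imwrite("pics/s1.png",cv2.resize(a,None,fx=4,fy=4,interpolation=cv2.INTER_CUBIC))
```

```text
(no output)
```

View pics/t1.png

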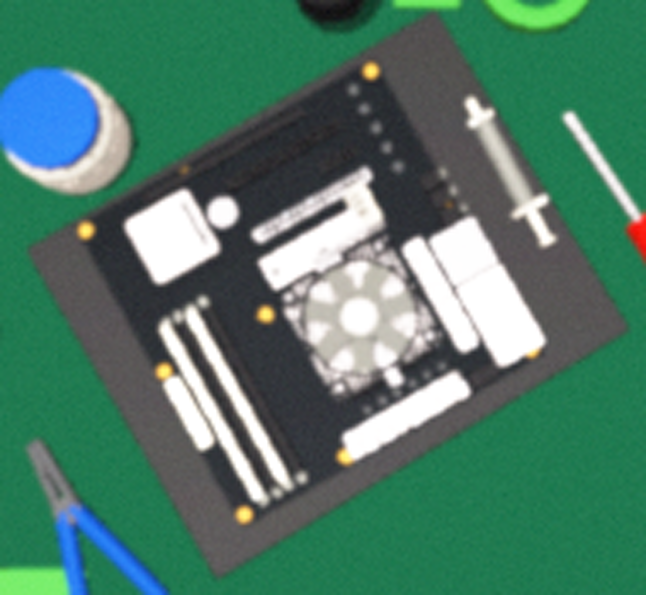

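View pics/s1.png

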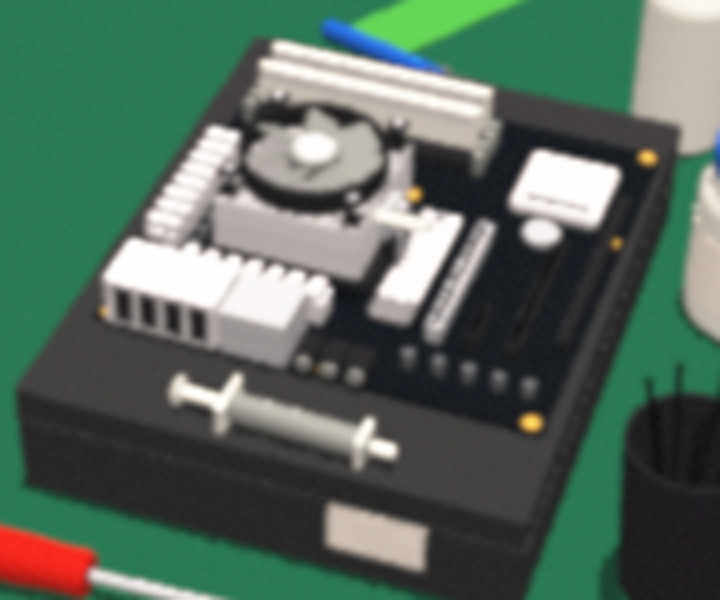

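Corner screws in t1 are at (372,71), (86,230), (245,515) and (532,350), about 232 mm apart. In s1 the white tab looks to be at about (405,217), sticking out from the cooler's +x side. Next I'll fit the board pose and the lever angle.

```bash
cat > h.py <<'E'
import numpy as np, cv2
from bench import ctrl
from scipy.spatial.transform import Rotation as R
def proj(n,P):
    c=ctrl.calibration(n); p=(np.atleast_2d(P)-c["origin"])@R.from_rotvec(c["attitude"]).as_matrix()
    p=p*[1,-1,-1]; q=p@c["K"].T; return q[:,:2]/q[:,2:]
def ray(n,px,z):
    c=ctrl.calibration(n); d=np.linalg.inv(c["K"])@[*px,1]; d=R.from_rotvec(c["attitude"]).as_matrix()@(d*[1,-1,-1])
    return c["origin"]+d*(z-c["origin"][2])/d[2]
E
python3 - <<'E'
from h import *
t=np.array([[372,71],[86,230],[245,515],[532,350]])/3.4+[195,180]
P=np.array([ray("top",p,.073) for p in t]); print(P, P.mean(0),[np.linalg.norm(P[i]-P[i-1]) for i in range(4)])
s=np.array([[531,423],[648,158]])/4+[245,170]; print("scene",[ray("scene",p,.073) for p in s])
# order: (+x,-y),(+x,+y),(-x,+y),(-x,-y)
Y=P[1]-P[0]+P[2]-P[3]; yaw=np.arctan2(-Y[0],Y[1]); print("yaw",yaw)
X=P[0]-P[3]+P[1]-P[2]; print(np.arctan2(X[1],X[0]))
B=R.from_euler("z",yaw).as_matrix(); c=P.mean(0); c[2]=.07
np.savez("b.npz",B=B,c=c)
f=lambda v:c+B@np.array(v)
for n,k,o in(("top",3.4,(195,180)),("scene",4,(245,170))):
    g=lambda v:((proj(n,f(v))[0]-o)*k).round()
    print(n,"cooler",g([-.037,-.022,.067]),"pivot",g([.027,-.022,.033]))
    for a in(.5,.6,.7,.8,.9,1.,1.1):
        print(a,[g([.027+d,-.022-r*np.cos(a),.033+r*np.sin(a)]).tolist() for d,r in((-.014,.05),(.014,.05),(-.014,.058),(.014,.058))])
E
```

```text
[[ 0.68761735  0.05833532  0.073     ]
 [ 0.57156178  0.2603718   0.073     ]
 [ 0.37232484  0.14443855  0.073     ]
 [ 0.48842524 -0.05653877  0.073     ]] [0.5299823  0.10165173 0.073     ] [np.float64(0.2299424993509425), np.float64(0.23299707100013237), np.float64(0.2305122008117129), np.float64(0.23210166565588894)]
scene [array([0.68722561, 0.0622922 , 0.073     ]), array([0.57052259, 0.26423211, 0.073     ])]
yaw 0.5226227906834544
0.5250549243196215
top cooler [360. 317.] pivot [315. 238.]
0.5 [[380.0, 221.0], [360.0, 186.0], [389.0, 216.0], [369.0, 180.0]]
0.6 [[377.0, 223.0], [356.0, 187.0], [385.0, 217.0], [365.0, 181.0]]
0.7 [[373.0, 224.0], [352.0, 188.0], [380.0, 219.0], [360.0, 183.0]]
0.8 [[368.0, 226.0], [348.0, 190.0], [375.0, 221.0], [355.0, 185.0]]
0.9 [[363.0, 229.0], [343.0, 192.0], [369.0, 224.0], [349.0, 188.0]]
1.0 [[358.0, 231.0], [337.0, 195.0], [363.0, 227.0], [343.0, 191.0]]
1.1 [[352.0, 234.0], [331.0, 198.0], [356.0, 230.0], [336.0, 194.0]]
scene cooler [310. 149.] pivot [422. 227.]
0.5 [[370.0, 235.0], [422.0, 248.0], [365.0, 237.0], [417.0, 250.0]]
0.6 [[372.0, 225.0], [424.0, 238.0], [367.0, 226.0], [420.0, 239.0]]
0.7 [[374.0, 216.0], [426.0, 228.0], [370.0, 215.0], [422.0, 228.0]]
0.8 [[376.0, 206.0], [428.0, 219.0], [373.0, 204.0], [425.0, 216.0]]
0.9 [[379.0, 197.0], [431.0, 209.0], [376.0, 193.0], [428.0, 205.0]]
1.0 [[382.0, 188.0], [434.0, 200.0], [379.0, 182.0], [432.0, 195.0]]
1.1 [[385.0, 179.0], [437.0, 191.0], [383.0, 172.0], [435.0, 184.0]]
```

Both cameras agree on the board pose to about 4 mm, with a yaw of 0.524. The lever is at about 0.75 rad: the tab's pixels sit between the predictions for 0.7 and 0.8. I'll push it with the shut fingers in two phases: lean and sweep past vertical, then press down from above.

```bash
cat >> h.py <<'E'
c0=np.array([.5298,.1035,.07]); B=R.from_euler("z",.524).as_matrix()
def pose(x,y,z,lean):  # fingertip centre (board mm), lean deg -> TCP, rot
    u=np.array([0,-np.sin(np.radians(lean)),np.cos(np.radians(lean))])
    p=c0+B@(np.array([x,y,z])/1000+.07*u)
    return p, R.from_matrix(B)*R.from_euler("x",lean,degrees=True)*R.from_euler("x",180,degrees=True)
def side(a,lean,gap=0,depth=12):
    l=np.radians(lean); n=np.array([np.cos(l),np.sin(l)]); u=np.array([-n[1],n[0]])
    e=np.array([-np.cos(a),np.sin(a)]); m=np.array([np.sin(a),np.cos(a)])
    C=np.array([-22,33])+50*e
    cs=[C+s*8*e-3*m for s in(-1,1)]; q=min(cs,key=lambda v:v@n)
    return q-(15+gap)*n-depth*u
def diff(P,Q):
    return (P[1].inv().apply(Q[0]-P[0])*100).round(2),(P[1].inv()*Q[1]).as_rotvec(degrees=True).round(1)
def cur():
    s=ctrl.get_state(); return s["position"],R.from_rotvec(s["tool_rot"])
def inboard(lean=None):
    s=ctrl.get_state(); r=R.from_rotvec(s["tool_rot"]); p=s["position"]+r.apply([0,0,.07])
    return (B.T@(p-c0)*1000).round(1),((R.from_matrix(B).inv()*r*R.from_euler("x",-180,degrees=True)).as_rotvec(degrees=True)).round(1),(B.T@s["ft_force"]).round(1)
E
python3 - <<'E'
from h import *
W=[("hover",pose(31,-110,150,0))]
W+=[("pre",pose(31,*side(.75,30,18),30))]
for a,l in((.75,30),(.9,30),(1.05,30),(1.2,20),(1.35,12),(1.5,4),(1.7,0),(1.9,0),(2.1,0),(2.25,0)): W.append((a,pose(31,*side(a,l),l)))
W.append(("up",pose(31,-25,110,0)));W.append(("over",pose(31,18,95,0)));W.append(("down",pose(31,24,43,0)))
P=cur()
for n,Q in W: print(n,Q[0].round(3),*diff(P,Q)); P=Q
E
```

```text
hover [0.612 0.024 0.29 ] [ 59.36 -50.     0.21] [ -0.1  -0.  -13.6]
pre [0.619 0.012 0.174] [-0.    1.41 11.59] [30.  0.  0.]
0.75 [0.611 0.025 0.183] [ 0.  -1.8 -0. ] [0. 0. 0.]
0.9 [0.608 0.03  0.189] [-0.   -0.84 -0.24] [0. 0. 0.]
1.05 [0.6   0.043 0.181] [ 0.   -0.86  1.49] [0. 0. 0.]
1.2 [0.597 0.05  0.205] [ 0.   -1.9  -1.75] [-10.  -0.  -0.]
1.35 [0.589 0.063 0.213] [ 0.   -1.69 -0.15] [-8.  0. -0.]
1.5 [0.581 0.077 0.217] [-0.   -1.69 -0.14] [-8.  0.  0.]
1.7 [0.574 0.089 0.203] [ 0.   -1.25  1.53] [-4.  0. -0.]
1.9 [0.57  0.096 0.202] [ 0.   -0.83  0.13] [0. 0. 0.]
2.1 [0.566 0.103 0.199] [-0.   -0.79  0.29] [0. 0. 0.]
2.25 [0.563 0.108 0.196] [-0.   -0.54  0.32] [0. 0. 0.]
up [0.569 0.097 0.25 ] [ 0.    1.2  -5.44] [0. 0. 0.]
over [0.548 0.135 0.235] [-0.  -4.3  1.5] [0. 0. 0.]
down [0.545 0.14  0.183] [ 0.  -0.6  5.2] [0. 0. 0.]
```

Emit:
drive_tool --motion '[[[3,-2.5,0],[0,0,0],-1],[[4.5,-3.8,0],[0,0,0],-1],[[4.5,-3.8,0],[0,0,0],-1],[[4.5,-3.8,0],[0,0,0],-1],[[4.5,-3.8,0],[0,0,0],-1],[[4.5,-3.8,0],[0,0,0],-1],[[4.5,-3.8,0],[0,0,0],-1],[[4.5,-3.8,0],[0,0,0],-1],[[4.5,-3.8,0],[0,0,0],-1],[[4.5,-3.8,0],[0,0,0],-1],[[4.5,-3.8,0],[0,0,0],-1],[[4.5,-3.8,0],[0,0,0],-1]]' --force 20

```text
time: 1.6
position: [0.5626, -0.0492, 0.2921]
tool_rot: [3.109, 0.447, -0.0]
ft_force: [1.1, -0.8, 0.7]
grip_width: 0.005
grip_force: 0.0
```

Emit:
drive_tool --motion '[[[4.0,-3.5,0],[0,0,0],-1],[[2.8,-2.2,0],[0,0,-5],-1],[[0,0,0],[0,0,-5],-1],[[0,0,0],[0,0,-3.6],-1],[[0,0,0],[0,0,0],-1],[[0,0,0],[0,0,0],-1]]'

```text
time: 2.35
position: [0.6111, 0.023, 0.292]
tool_rot: [-3.035, -0.81, 0.001]
ft_force: [0.5, -0.5, 0.2]
grip_width: -0.001
grip_force: 0.0
```

Run:
```python
from h import *
print(inboard(), ctrl.get_state()["joint_positions"].round(2))
print(diff(cur(),pose(31,-110,150,0)))
im=ctrl.get_image("scene")[:,:,::-1][100:300,245:445]; cv2.imwrite("pics/s2.png",cv2.resize(im,None,fx=3,fy=3,interpolation=cv2.INTER_CUBIC))
P=cur();Q=pose(31,*side(.75,30,18),30);print(diff(P,Q))
```

```text
(array([  30.1, -110.3,  152. ]), array([ 0. ,  0. , -0.1]), array([ 0.2, -0.7,  0.2])) [ 0.48  0.31 -0.69  1.53  0.2   1.37 -1.28]
(array([ 0.09, -0.03,  0.2 ]), array([-0. ,  0. , -0.1]))
(array([ 0.09,  1.37, 11.8 ]), array([30. , -0. , -0.1]))
```

View pics/s2.png

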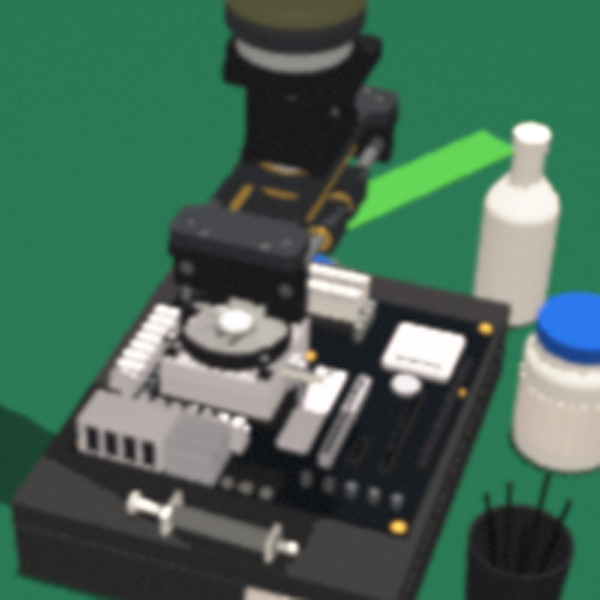

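The gripper's body appears at about (240,260), but I can't see the fingers. I'll check this against the projected TCP and tip.

Run:
```python
from h import *
p,r=cur()
for n,o,k in(("scene",(245,100),3),("top",(0,0),1)): print(n,((proj(n,[p-[0,0,-.1],p,p-[0,0,.07],[.63,.06,.073],p+r.apply([0,.095,0]),p+r.apply([0,-.095,0])])-o)*k).round())
im=ctrl.get_image("top")[:,:,::-1][150:350,195:395]; cv2.imwrite("pics/t2.png",cv2.resize(im,None,fx=3,fy=3,interpolation=cv2.INTER_CUBIC))
```

```text
scene [[292.  65.]
 [287. 219.]
 [284. 314.]
 [338. 483.]
 [228. 308.]
 [338. 142.]]
top [[321. 211.]
 [320. 219.]
 [320. 224.]
 [304. 224.]
 [362. 196.]
 [278. 242.]]
```

View pics/t2.png

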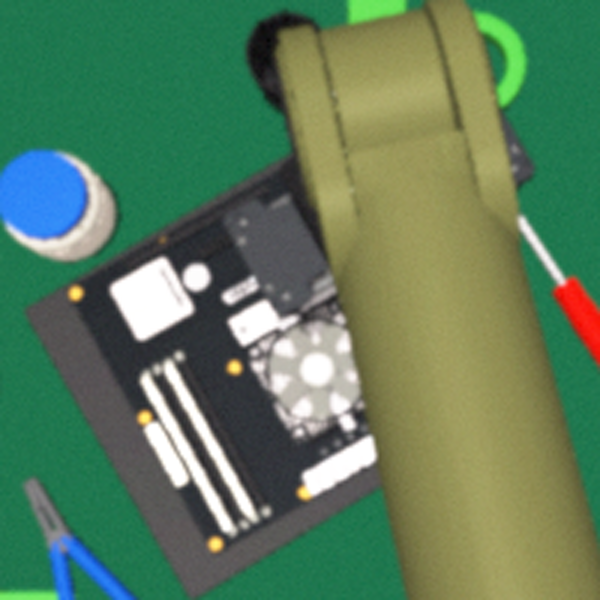

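The body lies along the board's y, as expected. I'll lean the tool first, then descend.

Emit:
drive_tool --motion '[[[0,0,0],[10,0,0],-1],[[0,0,0],[10,0,0],-1],[[0,0,0],[10,0,0],-1],[[0.1,1.4,1.9],[0,0,0],-1],[[0,1.4,1.9],[0,0,0],-1],[[0,1.4,1.9],[0,0,0],-1],[[0,1.4,1.9],[0,0,0],-1],[[0,1.5,1.9],[0,0,0],-1],[[0,0,0],[0,0,0],-1],[[0,0,0],[0,0,0],-1]]'

```text
time: 3.7
position: [0.6194, 0.0119, 0.175]
tool_rot: [-2.54, -0.68, 0.181]
ft_force: [-0.7, 0.7, -0.4]
grip_width: 0.005
grip_force: 0.0
```

Run:
```python
from h import *
print(inboard(),pose(31,*side(.75,30,18),30)[0],side(.75,30,18),diff(cur(),pose(31,*side(.75,30,0),30)))
im=ctrl.get_image("scene")[:,:,::-1][150:300,265:425]; cv2.imwrite("pics/s3.png",cv2.resize(im,None,fx=4,fy=4,interpolation=cv2.INTER_CUBIC))
```

```text
(array([ 31.8, -89.1,  44.4]), array([30. , -0.1, -0. ]), array([-0.3,  0.9, -0.4])) [0.61871452 0.01159508 0.17406945] [-89.061709    43.44767663] (array([-0.08, -1.76,  0.08]), array([ 0. , -0.1, -0. ]))
```

View pics/s3.png

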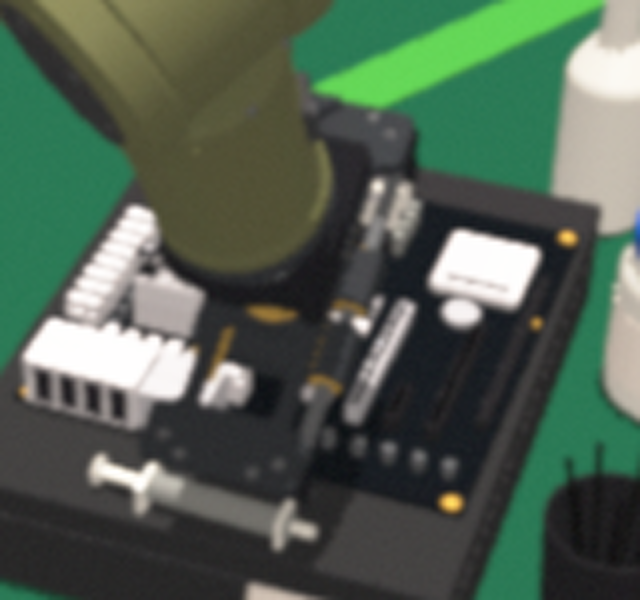

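The leaned body, at about (230,440), hangs clear above the sockets and syringe, and the wrist force is near zero. I'll close in on the tab.

Emit:
drive_tool --motion '[[[0,-0.5,0],[0,0,0],-1],[[0,-0.5,0],[0,0,0],-1],[[0,-0.4,0],[0,0,0],-1],[[0,-0.2,0],[0,0,0],-1],[[0,-0.2,0],[0,0,0],-1],[[0,-0.2,0],[0,0,0],-1],[[0,0,0],[0,0,0],-1]]'

```text
time: 4.62
position: [0.6104, 0.0268, 0.1845]
tool_rot: [-2.54, -0.68, 0.182]
ft_force: [-0.9, 0.0, 0.0]
grip_width: 0.002
grip_force: 0.0
```

```bash
python3 -c "
from h import *
print(inboard())"
```

```text
(array([ 31.4, -71.7,  53.9]), array([30., -0., -0.]), array([-0.8,  0.5,  0. ]))
```

Emit:
drive_tool --motion '[[[0,-0.2,0],[0,0,0],-1],[[0,-0.2,0],[0,0,0],-1],[[0,0,0],[0,0,0],-1]]'

```text
time: 5.0
position: [0.6092, 0.0285, 0.1865]
tool_rot: [-2.543, -0.679, 0.181]
ft_force: [2.6, -3.5, 0.2]
grip_width: 0.003
grip_force: 1.8
```

```bash
python3 -c "
from h import *
print(inboard())"
```

```text
(array([ 31.3, -69.7,  55.8]), array([29.9, -0. , -0.1]), array([ 0.5, -4.3,  0.2]))
```

Contact: about 4 N along -y. Next I'll compute the path that follows the tab along its arc.

```bash
cat >> h.py <<'E'
def side2(a,lean,depth=12):
    l=np.radians(lean); n=np.array([np.cos(l),np.sin(l)]); u=np.array([-n[1],n[0]])
    T=side(a,lean); C=np.array([-22-50*np.cos(a),33+50*np.sin(a)])
    return T+u*((C-T)@u-depth)
E
python3 - <<'E'
from h import *
from scipy.optimize import brentq
n=np.array([np.cos(np.pi/6),.5]); t=inboard()[0][1:]
a0=brentq(lambda a:(side2(a,30)-t)@n,.5,1.3); print(a0,(side2(a0,30)-t))
A=np.r_[a0,np.arange(np.ceil(a0*10+.5)/10,2.31,.1)]; P=cur()
for a in A:
    l=np.clip(90-np.degrees(a),0,30); Q=pose(31,*side2(a,l),l); print(a.round(2),l.round(1),side2(a,l).round(1),*diff(P,Q)); P=Q
E
```

```text
0.839253213599539 [ 3.33625532 -5.77856373]
0.84 30.0 [-66.4  50. ] [-0.02  0.01  0.67] [ 0.1 -0.1 -0.1]
0.9 30.0 [-63.7  52.2] [ 0.   -0.34 -0.05] [0. 0. 0.]
1.0 30.0 [-58.9  55.5] [-0.   -0.57 -0.05] [0. 0. 0.]
1.1 27.0 [-55.3  58.7] [-0.   -0.85 -0.09] [-3. -0. -0.]
1.2 21.2 [-52.5  61.9] [ 0.   -1.09 -0.13] [-5.7  0.   0. ]
1.3 15.5 [-49.5  64.8] [-0.   -1.09 -0.13] [-5.7 -0.   0. ]
1.4 9.8 [-46.2  67.4] [ 0.   -1.09 -0.13] [-5.7  0.  -0. ]
1.5 4.1 [-42.6  69.6] [ 0.   -1.09 -0.13] [-5.7 -0.   0. ]
1.6 0.0 [-38.8  71. ] [ 0.   -0.89 -0.09] [-4.1  0.   0. ]
1.7 0.0 [-34.6  70.6] [-0.   -0.42  0.04] [0. 0. 0.]
1.8 0.0 [-30.4  69.7] [-0.   -0.42  0.09] [0. 0. 0.]
1.9 0.0 [-26.3  68.3] [ 0.   -0.41  0.14] [0. 0. 0.]
2.0 0.0 [-22.2  66.5] [-0.   -0.4   0.19] [0. 0. 0.]
2.1 0.0 [-18.4  64.2] [-0.   -0.39  0.23] [0. 0. 0.]
2.2 0.0 [-14.7  61.4] [ 0.   -0.37  0.27] [0. 0. 0.]
2.3 0.0 [-11.3  58.3] [ 0.   -0.35  0.31] [0. 0. 0.]
```

Emit:
drive_tool --motion '[[[0,-0.2,0.15],[0,0,0],-1],[[0,-0.2,0.1],[0,0,0],-1],[[0,-0.3,0.1],[0,0,0],-1],[[0,-0.3,0.1],[0,0,0],-1],[[0,-0.4,0],[-1.5,0,0],-1],[[0,-0.4,0],[-1.5,0,0],-1],[[0,0,0],[0,0,0],-1]]'

```text
time: 5.88
position: [0.599, 0.0469, 0.1923]
tool_rot: [-2.589, -0.697, 0.167]
ft_force: [-0.0, 0.3, 0.3]
grip_width: 0.005
grip_force: 0.1
```

```bash
python3 -c "
from h import *
print(inboard())"
```

```text
(array([ 31.5, -51.9,  59.9]), array([27. ,  0. ,  0.1]), array([0.1, 0.3, 0.3]))
```

Emit:
drive_tool --motion '[[[0,-0.5,0],[-2.5,0,0],-1],[[0,-0.5,0],[-2.5,0,0],-1],[[0,-0.5,0],[-2.5,0,0],-1]]'

```text
time: 6.25
position: [0.5927, 0.0568, 0.1981]
tool_rot: [-2.718, -0.728, 0.124]
ft_force: [0.1, -3.3, 1.5]
grip_width: 0.006
grip_force: 1.8
```

```bash
python3 -c "
from h import *
print(inboard())
im=ctrl.get_image('scene')[:,:,::-1][150:300,265:425]; cv2.imwrite('pics/s4.png',cv2.resize(im,None,fx=4,fy=4,interpolation=cv2.INTER_CUBIC))
im=ctrl.get_image('top')[:,:,::-1][180:330,215:375]; cv2.imwrite('pics/t4.png',cv2.resize(im,None,fx=4,fy=4,interpolation=cv2.INTER_CUBIC))
"
```

```text
(array([ 31.1, -48.8,  62. ]), array([19.3,  0. , -0. ]), array([-1.6, -2.9,  1.5]))
```

In contact with about 3 N while moving, and the position matches a lever angle of about 1.25. I'll carry on.

Emit:
drive_tool --motion '[[[0,-0.5,-0.05],[-2.8,0,0],-1],[[0,-0.55,-0.05],[-2.8,0,0],-1],[[0,-0.55,-0.05],[-2.8,0,0],-1],[[0,-0.55,-0.05],[-2.8,0,0],-1],[[0,-0.55,-0.05],[-2.8,0,0],-1],[[0,-0.55,-0.05],[-2.8,0,0],-1],[[0,-0.5,0],[-2.6,0,0],-1]]'

```text
time: 7.22
position: [0.5748, 0.0884, 0.2085]
tool_rot: [3.033, 0.812, 0.001]
ft_force: [1.3, -3.5, 2.3]
grip_width: 0.005
grip_force: 1.7
```

```bash
python3 -c "
from h import *
print(inboard())"
```

```text
(array([ 31.5, -35.7,  68.5]), array([-0.1, -0. , -0. ]), array([-0.6, -3.7,  2.3]))
```

Emit:
drive_tool --motion '[[[0,-0.4,0],[0,0,0],-1],[[0,-0.4,0.05],[0,0,0],-1],[[0,-0.4,0.1],[0,0,0],-1],[[0,-0.4,0.15],[0,0,0],-1],[[0,-0.4,0.25],[0,0,0],-1],[[0,-0.35,0.3],[0,0,0],-1]]'

```text
time: 7.98
position: [0.5631, 0.1088, 0.199]
tool_rot: [-3.033, -0.812, 0.001]
ft_force: [2.8, -3.7, 1.2]
grip_width: 0.009
grip_force: 1.7
```

```bash
python3 -c "
from h import *
print(inboard())"
```

```text
(array([ 31.4, -11.9,  59. ]), array([ 0.1,  0. , -0. ]), array([ 0.6, -4.5,  1.2]))
```

The lever is at about 2.25. I'll back off, lift, go over the tab and press down.

Emit:
drive_tool --motion '[[[0,0.6,0],[0,0,0],-1],[[0,0.6,-1],[0,0,0],-1],[[0,0,-2],[0,0,0],-1],[[0,0,-1.5],[0,0,0],-1],[[0,-1.5,0],[0,0,0],-1],[[0,-1.5,0],[0,0,0],-1],[[0,-1.3,0],[0,0,0],-1],[[0,0,1],[0,0,0],-1],[[0,0,0.5],[0,0,0],-1],[[0,0,0],[0,0,0],-1]]'

```text
time: 9.22
position: [0.5476, 0.1345, 0.2283]
tool_rot: [-3.033, -0.81, 0.004]
ft_force: [-0.7, -0.6, -0.7]
grip_width: 0.005
grip_force: 0.0
```

```bash
python3 -c "
from h import *
print(inboard())
im=ctrl.get_image('scene')[:,:,::-1][150:300,265:425]; cv2.imwrite('pics/s5.png',cv2.resize(im,None,fx=4,fy=4,interpolation=cv2.INTER_CUBIC))
"
```

```text
(array([30.7, 18.1, 88.3]), array([ 0.1,  0.1, -0.1]), array([-0.9, -0.2, -0.7]))
```

View pics/s5.png

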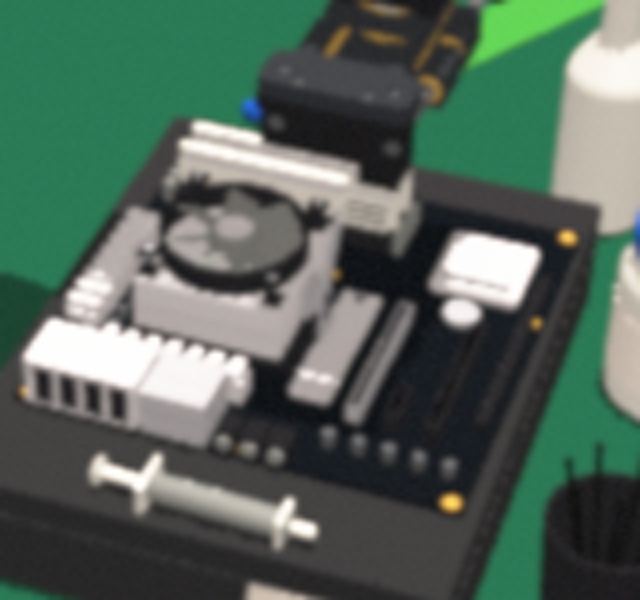

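The tab has swung over to the +y side, at about (375,215). The board hasn't moved: its screws are still at (567,237) and (450,502). Next I'll press down.

Emit:
drive_tool --motion '[[[0,0,0.4],[0,0,0],-1],[[0,0,0.4],[0,0,0],-1],[[0,-0.1,0.4],[0,0,0],-1],[[0,-0.1,0.4],[0,0,0],-1],[[0,-0.1,0.4],[0,0,0],-1],[[0,-0.1,0.4],[0,0,0],-1],[[0,-0.1,0.4],[0,0,0],-1]]'

```text
time: 10.15
position: [0.5415, 0.1484, 0.2037]
tool_rot: [-3.02, -0.819, 0.005]
ft_force: [-11.4, 11.7, 15.3]
grip_width: 0.005
grip_force: 10.8
```

```bash
python3 -c "
from h import *
print(inboard())"
```

```text
(array([32.6, 33.9, 63.7]), array([ 0.7, -0. ,  0.3]), array([-4. , 15.9, 15.3]))
```

The tip slid onto the outer side of the tab and met a sideways force. I'll back off upward straight away and look again.

Emit:
drive_tool --motion '[[[0,0,-0.6],[0,0,0],-1],[[0,0,-1.2],[0,0,0],-1],[[0,0,-2],[0,0,0],-1],[[0,0,-2],[0,0,0],-1],[[0,3,0],[0,0,0],-1],[[0,4,0],[0,0,0],-1],[[0,4,0],[0,0,0],-1],[[0,0,0],[0,0,0],-1]]'

```text
time: 11.15
position: [0.6019, 0.039, 0.2598]
tool_rot: [3.038, 0.8, 0.0]
ft_force: [-1.0, -0.0, -1.0]
grip_width: 0.004
grip_force: 0.0
```

```bash
python3 -c "
from h import *
print(inboard())
f=lambda x,y,z:c0+B@(np.array([x,y,z])/1000)
for a in (1.7,1.8,1.9,2.,2.1,2.2,2.3,2.5,2.8,3.): print(a,[((proj('scene',f(27+d,-22-r*np.cos(a),33+r*np.sin(a)))[0]-[265,150])*4).round().tolist() for d,r in((-14,42),(14,42),(14,58),(-14,58))])
im=ctrl.get_image('scene')[:,:,::-1][150:300,265:425]; cv2.imwrite('pics/s6.png',cv2.resize(im,None,fx=4,fy=4,interpolation=cv2.INTER_CUBIC))
"
```

```text
(array([ 30.2, -92. , 119.8]), array([-0. ,  0. , -0.5]), array([-0.9,  0.5, -1. ]))
1.7 [[325.0, 231.0], [377.0, 243.0], [379.0, 216.0], [328.0, 204.0]]
1.8 [[328.0, 228.0], [379.0, 240.0], [383.0, 211.0], [331.0, 200.0]]
1.9 [[330.0, 225.0], [381.0, 237.0], [386.0, 208.0], [335.0, 196.0]]
2.0 [[333.0, 223.0], [384.0, 235.0], [389.0, 206.0], [338.0, 194.0]]
2.1 [[335.0, 222.0], [386.0, 234.0], [392.0, 204.0], [341.0, 193.0]]
2.2 [[337.0, 222.0], [387.0, 234.0], [394.0, 204.0], [344.0, 193.0]]
2.3 [[339.0, 223.0], [389.0, 234.0], [396.0, 205.0], [346.0, 193.0]]
2.5 [[342.0, 226.0], [392.0, 238.0], [400.0, 210.0], [350.0, 198.0]]
2.8 [[345.0, 236.0], [394.0, 248.0], [403.0, 224.0], [354.0, 213.0]]
3.0 [[345.0, 246.0], [394.0, 258.0], [404.0, 238.0], [355.0, 226.0]]
```

View pics/s6.png

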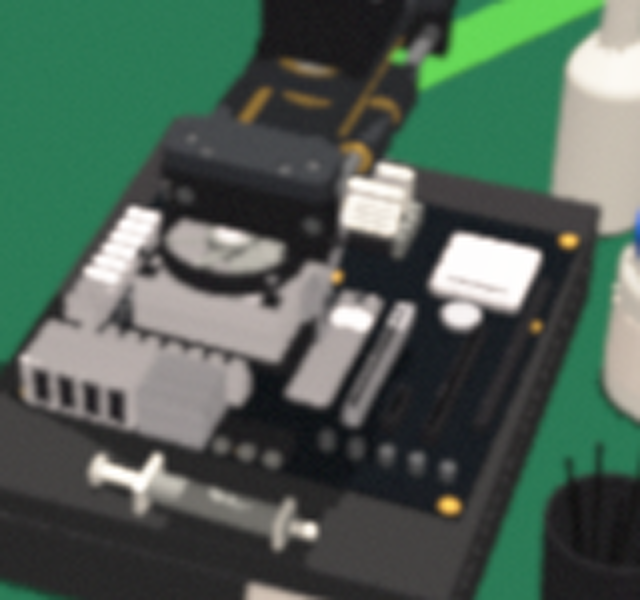

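The board shifted only about 1.5 mm (1 px). The tab, at about (372,215), fits a lever angle of 2.2 to 2.5. The shut fingers must be thinner than I assumed, so I came down too far out. I'll come down further in and follow the arc diagonally.

Emit:
drive_tool --motion '[[[0.1,-3,0],[0,0,0.5],-1],[[0,-3,0],[0,0,0],-1],[[0,-2.3,0],[0,0,0],-1],[[0,0,2],[0,0,0],-1],[[0,0,1.7],[0,0,0],-1],[[0,-0.3,0.3],[0,0,0],-1],[[0,-0.3,0.3],[0,0,0],-1],[[0,-0.2,0.2],[0,0,0],-1]]'

```text
time: 12.2
position: [0.5563, 0.124, 0.2144]
tool_rot: [-3.037, -0.798, 0.0]
ft_force: [-0.5, 0.4, 0.4]
grip_width: 0.006
grip_force: 0.0
```

```bash
python3 -c "
from h import *
print(inboard())"
```

```text
(array([33.2,  4.6, 74.4]), array([ 0.1, -0. , -0.6]), array([-0.2,  0.6,  0.4]))
```

Emit:
drive_tool --motion '[[[0,0,0.3],[0,0,0],-1],[[0,0,0.3],[0,0,0],-1],[[0,0,0.2],[0,0,0],-1]]'

```text
time: 12.58
position: [0.5566, 0.1238, 0.207]
tool_rot: [-3.037, -0.798, -0.001]
ft_force: [-0.2, -1.1, 4.8]
grip_width: 0.008
grip_force: 1.8
```

```bash
python3 -c "
from h import *
print(inboard())"
```

```text
(array([33.5,  4.2, 67. ]), array([ 0. , -0.1, -0.6]), array([-0.7, -0.8,  4.8]))
```

In contact: 4.8 N up and almost nothing sideways. I'll follow the arc down.

Emit:
drive_tool --motion '[[[0,-0.25,0.25],[0,0,0],-1],[[0,-0.25,0.25],[0,0,0],-1],[[0,-0.25,0.25],[0,0,0],-1],[[0,-0.2,0.25],[0,0,0],-1]]'

```text
time: 13.08
position: [0.5515, 0.1317, 0.1961]
tool_rot: [-3.038, -0.798, 0.001]
ft_force: [0.8, -3.6, 1.9]
grip_width: 0.007
grip_force: 1.7
```

```bash
python3 -c "
from h import *
print(inboard())"
```

```text
(array([32.9, 13.6, 56.1]), array([ 0. ,  0. , -0.6]), array([-1.1, -3.5,  1.9]))
```

Emit:
drive_tool --motion '[[[0,-0.1,0.25],[0,0,0],-1],[[0,-0.15,0.25],[0,0,0],-1],[[0,-0.15,0.25],[0,0,0],-1],[[0,-0.15,0.2],[0,0,0],-1]]'

```text
time: 13.58
position: [0.5484, 0.1372, 0.1867]
tool_rot: [-3.037, -0.799, 0.002]
ft_force: [1.1, -2.8, 2.3]
grip_width: 0.007
grip_force: 1.7
```

```bash
python3 -c "
from h import *
print(inboard())"
```

```text
(array([32.9, 20. , 46.7]), array([ 0.1,  0. , -0.5]), array([-0.4, -3. ,  2.3]))
```

Emit:
drive_tool --motion '[[[0,0,-0.8],[0,0,0],-1],[[0,-0.6,-0.4],[0,0,0],-1],[[0,0,0.3],[0,0,0],-1],[[0,0,0.3],[0,0,0],-1],[[0,0,0.2],[0,0,0],-1],[[0,0,0.2],[0,0,0],-1]]'

```text
time: 14.32
position: [0.5456, 0.1421, 0.1885]
tool_rot: [-3.037, -0.798, 0.002]
ft_force: [-0.6, -0.2, 0.4]
grip_width: 0.006
grip_force: 0.0
```

```bash
python3 -c "
from h import *
print(inboard())"
```

```text
(array([32.9, 25.7, 48.5]), array([ 0.1,  0. , -0.6]), array([-0.6,  0.1,  0.4]))
```

Emit:
drive_tool --motion '[[[0,0,0.2],[0,0,0],-1],[[0,0,0.2],[0,0,0],-1],[[0,0,0.1],[0,0,0],-1]]'

```text
time: 14.7
position: [0.5455, 0.1428, 0.184]
tool_rot: [-3.036, -0.799, 0.001]
ft_force: [-1.6, 0.6, 4.1]
grip_width: 0.004
grip_force: 1.7
```

```bash
python3 -c "
from h import *
print(inboard())"
```

```text
(array([33.2, 26.3, 44. ]), array([ 0.1,  0. , -0.5]), array([-1.1,  1.3,  4.1]))
```

Clean downward contact at z = 44, where the stop is expected at about 43. I'll press on in 1 mm steps to the stop.

Emit:
drive_tool --motion '[[[0,0,0.1],[0,0,0],-1],[[0,0,0.1],[0,0,0],-1],[[0,0,0],[0,0,0],-1]]'

```text
time: 15.08
position: [0.5456, 0.1429, 0.1833]
tool_rot: [-3.037, -0.799, 0.0]
ft_force: [-5.3, 0.4, 10.9]
grip_width: 0.005
grip_force: 5.4
```

```bash
python3 -c "
from h import *
print(inboard())"
```

```text
(array([33.4, 26.3, 43.3]), array([ 0.1, -0. , -0.5]), array([-4.4,  3. , 10.9]))
```

The force rose to 11 N and motion stopped at z = 43.3, so the lever is at its stop. I'll retreat and take a last look.

Emit:
drive_tool --motion '[[[0,0,-0.5],[0,0,0],-1],[[0,0,-1.5],[0,0,0],-1],[[0,0,-4],[0,0,0],-1],[[0,0,-4],[0,0,0],-1],[[0,0,-4],[0,0,0],-1],[[0,5,0],[0,0,0],-1],[[0,5,0],[0,0,0],-1],[[0,5,0],[0,0,0],-1],[[0,5,0],[0,0,0],-1],[[0,5,0],[0,0,0],-1],[[0,0,0],[0,0,0],-1]]'

```text
time: 16.45
position: [0.6698, -0.0823, 0.3204]
tool_rot: [3.041, 0.786, -0.003]
ft_force: [-0.5, -0.3, 0.0]
grip_width: 0.007
grip_force: 0.0
```

```bash
python3 -c "
from h import *
print(inboard())
a=ctrl.get_image('scene')[:,:,::-1][150:300,265:425]; b=ctrl.get_image('top')[:,:,::-1][180:330,205:365]
cv2.imwrite('pics/f.png',np.hstack([cv2.resize(x,(400,375),interpolation=cv2.INTER_CUBIC)for x in(a,b)]))
f=lambda x,y,z:c0+B@(np.array([x,y,z])/1000)
for a in (2.8,3.): print(a,[[((proj(n,f(27+d,-22-r*np.cos(a),33+r*np.sin(a)))[0]-o)*2.5).round().tolist() for d,r in((-14,42),(14,42),(14,58),(-14,58))] for n,o in (('scene',(265,150)),('top',(205,180)))])
"
```

```text
(array([  28.1, -230.9,  180.4]), array([ 0. ,  0.1, -1. ]), array([-0.6,  0. ,  0. ]))
2.8 [[[215.0, 148.0], [246.0, 155.0], [252.0, 140.0], [221.0, 133.0]], [[174.0, 208.0], [160.0, 182.0], [145.0, 190.0], [160.0, 216.0]]]
3.0 [[[216.0, 154.0], [247.0, 161.0], [252.0, 149.0], [222.0, 142.0]], [[173.0, 210.0], [158.0, 184.0], [143.0, 192.0], [158.0, 218.0]]]
```

View pics/f.png

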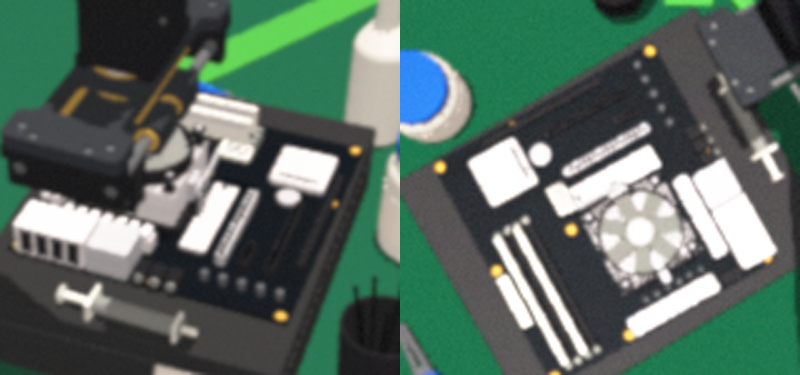

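The tab lies folded down on the +y side, at about (235,150) in the scene half and (558,200) in the top half. That matches the 3.0 rad prediction, and everything around it is in place. I'm handing in.

```bash
python3 -c "
from bench import ctrl
print(ctrl.close_job())"
```

```text
the job is handed in; nothing more can be done
None
```

The cam lever is down at its stop on the +y side and the job is handed in; one press slipped on the way (about 22 N at the wrist) and shifted the board roughly 1.5 mm, and the other things look untouched.

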